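# Index the stone setter's turntable and pin it

## Task

Set the goldsmith's small indexing table to zero: turn its round steel plate by the rim, keeping off the silver disc in the middle, until the notch in its edge faces the index line, then lower (do not drop) the tapered index pin from the punch block fully home into the seat that notch and boss make. Rock the seated pin about five degrees to be sure it is not wedged, and leave it fully home, upright and let go. Leave the other things on the bench and in the block where they are.

Things in the scene. Friction and masses are not known exactly. Their poses are not given: they have to be found in the camera images.
- fixture: Indexing table, screwed down: grey base plate 195 x 150 x 14 mm; origin on the turntable's axis at bench height, z up. Along its +x, outside the turntable, stands a fixed steel boss, 66 to 104 mm from the axis, 56 mm wide, flush with the turntable's top, with the outer half of a tapered seat cut in its inner face and a black index line on top.
- plate_center (a point): Centre of the turntable's flat top, 36 mm above the bench: steel, 130 mm across, 20 mm thick, turning about the vertical either way without stops. Bearing friction 0.05 N m, stays where left. No grip: turn it with closed fingertips pressed at 10 to 18 N on the bare ring 30 to 65 mm from the axis and dragged round, turning the hand with the plate; they slip if pressure is lost (friction about 0.6).
- index_mark (a point): Centre of the tapered seat's mouth, fixed, 63 mm from the axis along the fixture's +x, 36 mm above the bench. The seat is a six-sided 60 degree (included) taper, 26 mm across flats at the mouth, narrowing downwards; the boss is its outer half, the turntable's notch its inner half.
- notch (a point): Mouth centre of the one notch in the turntable's rim, 63 mm from the axis, 36 mm above the bench; it turns with the turntable. It is the inner half of the seat, in a dark steel insert, 30 mm wide at the rim, 11 mm deep. Zero is where it coincides with index_mark. It starts 50 to 180 degrees away on either side. The thin engraved lines are only divisions.
- silver_disc: Polished, slightly domed silver disc 48 mm across with a small centre hole, in a dark ring of setter's cement 54 mm across, fixed on the middle of the turntable; its top is 8 mm above the turntable's. Origin: middle of its underside.
- index_pin: Loose steel index pin, 65 mm long, about 150 g; origin at the middle of its lower end, z to the knob. Cone 8 mm across at 0, 28 mm at 17 mm (60 degrees included), stem 14 mm across, dark flat-topped knob 26 mm across from 45 to 65 mm. Home: origin 20 mm above the bench. Pressed down with 10 to 20 N it draws a turntable up to 5 mm off into line.
- block: Fixed wooden punch block 66 x 180 x 40 mm, origin in the middle of its underside, long side along its y. Three round holes, 30 mm across, 26 mm deep, at y = -56, 0 and 56 mm, in which the pin and two punches stand loosely, in any order. The fingers have room on the block's x sides of a knob.
- ball_punch: Bystander: steel doming punch in another hole of the block, 26 mm shank, 28 mm ball on top, 82 mm long; origin at its bottom.
- flat_punch: Bystander: plain straight steel punch in another hole of the block, 26 mm thick, 72 mm long, bevelled top; origin at its bottom.
- burnisher: Bystander: hand tool 170 mm long with a dark red wooden handle, lying loose on the bench.
- washer0: Bystander: dished silver washer, 34 mm across, 6 mm high, loose on the bench.
- washer1: Bystander: second dished silver washer of the same size.

How it is judged:
By the outcome, as a careful person would: the job done as asked, in the order asked, and still so for the second after the job is handed in, with the robot touching nothing.
It also fails if it takes over 72 s, if anything falls off the work surface, if the arm or the gripper's body presses on something with over 40 N, if the wrist force passes 120 N, or if a joint passes its speed limit or range.

## Robot

A 7-joint arm with a two-finger parallel gripper is mounted at the origin on the work surface. World frame = base frame: x ahead of the robot, y to its left, z up, the work surface at z = 0. Lengths are in mm, angles in degrees, forces in N, time in s.
With the tool pointing down it reaches from about 350 to 900 mm from the base axis. Payload 19.9 kg.
Tool frame: the origin (TCP) lies midway between the tips of the shut fingers; the grasp point (between the pads) lies 19 mm behind it; z points along the fingers, y is the line along which they close (so a half turn about z gives the same grasp; the last joint's range is limited). The gripper opens to 94 mm and grips with 3 to 60 N. Pads are 16 mm wide; open, the fingers measure 119 mm over their backs; the gripper's body (75 mm by 177 mm) begins 78 mm behind the grasp point.
Start: joints at [65.518, 23.915, -0.59, 92.452, 0.269, 63.638, -3.037], TCP at [235.18, -579.042, 205.425] pointing down, gripper open.
Joint ranges: [-161.28, 161.28], [-22.2, 115.67], [-73.04, 71.86], [3.21, 147.25], [-68.34, 248.33], [10.77, 114.83], [-161.83, 161.83]. Speed limits (degrees/s): [108.29, 108.29, 136.94, 136.94, 172.46, 172.46, 172.46].

## Interface

Orientations are given as [roll, pitch, yaw] about the fixed x, y, z axes, in that order (R = Rz(yaw) Ry(pitch) Rx(roll)).
In Python, from bench import get_obs, viewer, order gives the robot as it stands.
- The arm moves only by the tool drive_tool, never from a script. Its argument "motion" is a list of rows, each a list of 7 numbers: the shift along the world's x, y, z as a fraction of full scale, then the turn, a rotation vector about the world's x, y, z as a fraction of full scale, then the gripper command: -1 is fully open, 1 is shut, values between are in proportion. In form: [[x, y, z, rx, ry, rz, grip], ...]. A call has exactly 8 rows; each row shifts and turns the commanded pose from where the row before left it; what a row does not reach is not made up. Full scale, the value 1, is 0.15 m for a shift and 90 degrees for a turn. A row lasts 1/8 s, in which the tool goes at most 62.5 mm and 10.7 degrees, less where a joint would pass 70% of its speed; a pose out of reach is approached as far as the arm can. A call with a number of a shift or a turn outside -1 to 1 is refused whole. A call with a gripper value outside its range is refused whole. The fingers move at their own pace and stop on an object; the grip force is fixed at half the most. Time passes only in rows, so rows that do not move let the fingers close, or fill a call up. It gives the time, the measured TCP pose, the force, the opening and the grip force at its end, in the units of the state.
- get_obs(): the state, without advancing time (a new reading comes with each control period).
- viewer.get_image(name): name is "side" or "top" or "wrist"; returns (picture, depth): 384x512x3 uint8, red, green, blue; 384x512 float32, mm along the optical axis (not along the pixel's ray), 0 where there is no reading.
- viewer.calibration(name): a dict with "camera_matrix" (3x3 intrinsics, pixels), "eye" and "rotation" of the camera in the world. Camera axes: x right, y up, looking along -z (the intrinsics and any distortion apply to the point x, -y, -z); pixel columns grow to the right and rows downward; lengths in mm; the calibration is good to about 2 mm. The wrist camera is an equidistant fisheye: a pixel r from the principal point sees the ray r / f radians off the axis. A picture is of the moment at which its call begins: read the wrist's pose just before it. calibration takes no time and is no camera call; for the wrist camera it gives the pose at the moment of the call.
- order.sign_off(): hands the job in; it is judged then, once.
The state is a dict: "t": time; "joint_pos": joint angles; "qvel": joint speeds; "effort": joint torques, N m; "tool_pos": TCP position; "ee_rot": TCP orientation; "wrist_force": force on the tool from outside, world axes, zero at the start; "wrist_torque": the same for the moment, N m; "grip_width": finger opening in mm; "finger_force": force on a finger pad.
Only numpy, scipy, OpenCV 4.12 (cv2) and the standard library are available. Lean on these libraries where they do the work, as an engineer would, in place of code of your own. Each camera call takes 0.05 s, during which the arm holds its last target. There are 200 camera calls.

## Working session

There is one attempt and no reset: what is moved stays moved. The work goes in short steps, Python scripts to look and compute and a tool call to move; the robot and the scene stay as the last step left them, time stands still between calls to the robot, and variables do not carry over. Pictures are saved under pics/ and viewed, at most 10 in all, crops included, and the job is handed in when it is done.

Besides the shell and the picture viewer there is one more tool, called after ">>>" by a JSON object that holds its "fn" and its "kwargs". drive_tool: Moves the arm, as the interface text tells. Its arguments: {"type":"object","properties":{"motion":{"type":"array"}},"required":["motion"]}

```bash
ls; mkdir -p pics; cat > h.py <<'E'
import numpy as np, cv2
from bench import get_obs, viewer, order
def snap(n):
    c=viewer.calibration(n); p,d=viewer.get_image(n); return p,d,c
def ray(c,u,v,n):
    K=np.array(c["camera_matrix"]);R=np.array(c["rotation"])
    x=(u-K[0,2])/K[0,0];y=(v-K[1,2])/K[1,1]
    if n=="wrist":
        r=np.hypot(x,y); s=np.sin(r)/r if r>1e-9 else 1; d=np.array([x*s,-y*s,-np.cos(r)])
    else: d=np.array([x,-y,-1.])
    return np.array(c["eye"]),R@d
def onz(c,u,v,z,n):
    e,d=ray(c,u,v,n); return e+d*(z-e[2])/d[2]
E
python3 - <<'E'
from h import *
o=get_obs(); print(o)
ims=[]
for n in("top","side"):
    p,d,c=snap(n); print(n,c); np.savez(f"{n}0.npz",p=p,d=d); ims.append(p)
    cv2.imwrite(f"pics/{n}0.png",cv2.resize(p[:,:,::-1],(800,600),interpolation=cv2.INTER_CUBIC))
E
```

```text
pics
{'t': 0.0, 'joint_pos': array([65.52038766, 23.94766014, -0.58936284, 92.48511392,  0.27106532,
       63.64055899, -3.03790963]), 'qvel': array([ 0.01754962, -0.04186713,  0.08397938, -0.05839789, -0.05868113,
        0.08930475, -0.00783461]), 'effort': array([-9.89382061e-04, -8.51267982e+01,  6.38133287e-01, -4.26005852e+01,
       -4.87687136e-02,  1.85979396e-02,  1.66491145e-04]), 'tool_pos': array([ 234.98181975, -578.72483334,  204.8325319 ]), 'ee_rot': array([-1.79928327e+02,  7.31886085e-03,  2.21009956e+01]), 'wrist_force': array([0.0254381 , 0.03230382, 0.41502818]), 'wrist_torque': array([ 0.03195857, -0.00089994,  0.01445397]), 'finger_force': 0.0, 'grip_width': 93.85078607206655}
top {'camera_matrix': array([[376.92396417,   0.        , 258.69421099],
       [  0.        , 376.92396417, 191.07263577],
       [  0.        ,   0.        ,   1.        ]]), 'eye': array([470.69011498, -35.4301988 , 765.03346662]), 'rotation': array([ 12.87636935,  -0.36165831, -96.20802483])}
side {'camera_matrix': array([[436.43017105,   0.        , 248.80946578],
       [  0.        , 436.43017105, 184.99109377],
       [  0.        ,   0.        ,   1.        ]]), 'eye': array([354.40771617, 462.71861699, 679.94581045]), 'rotation': array([  42.71998724,   -0.23434928, -153.29039497])}
```

```bash
sed -i 's/R=np.array(c\["rotation"\])/R=Rot.from_euler("xyz",c["rotation"],degrees=True).as_matrix()/; 1a from scipy.spatial.transform import Rotation as Rot' h.py; python3 -c "
from h import *
print(viewer.calibration('wrist'))"
```

```text
{'camera_matrix': array([[297.31863964,   0.        , 254.46151914],
       [  0.        , 297.31863964, 190.6181875 ],
       [  0.        ,   0.        ,   1.        ]]), 'eye': array([ 295.81764798, -554.02915763,  385.23027713]), 'rotation': array([-1.33400961e+01,  5.30816933e-02, -6.78700171e+01])}
```

View pics/top0.png

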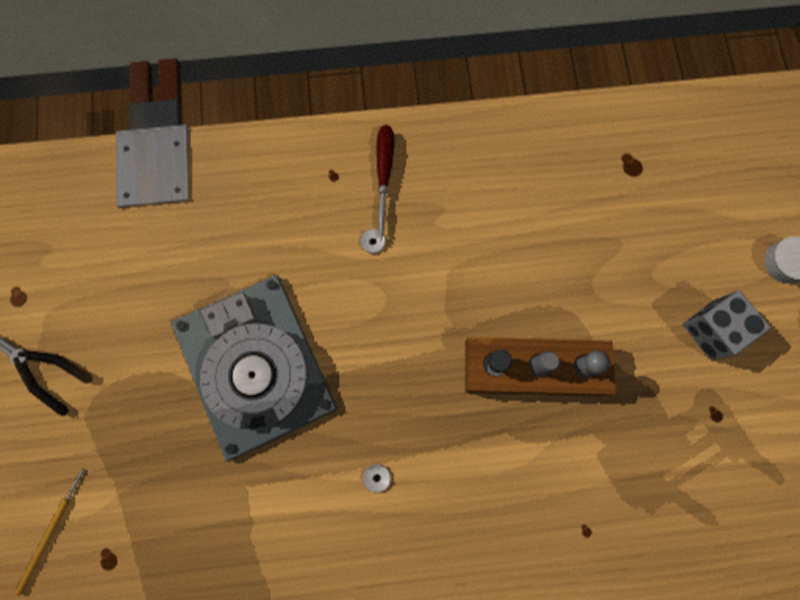

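View pics/side0.png

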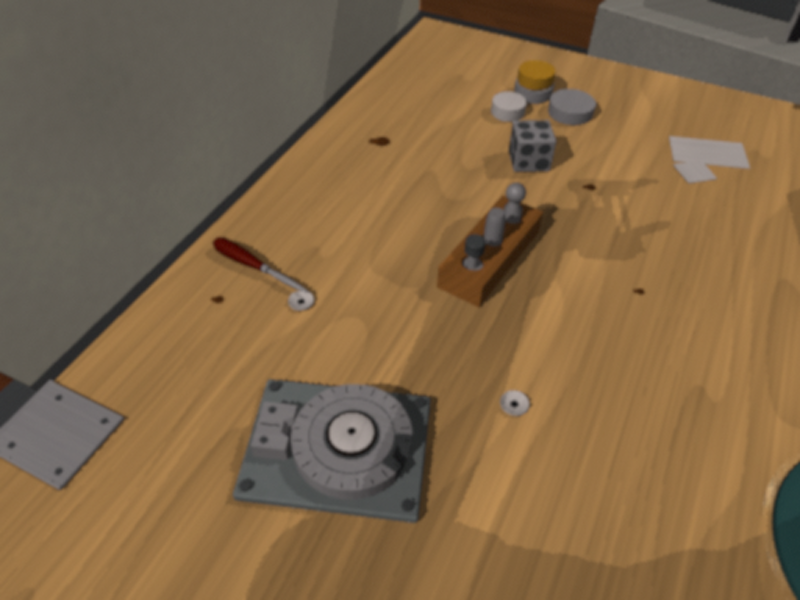

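The top view (800x600) shows the table axis at about (252,375), the boss at (230,313), the dark notch insert at (258,420) and the pin in the left-hand hole at (497,362). In the other holes, the flat punch is in the middle and the ball punch on the right. The side view agrees.

```bash
python3 - <<'E'
from h import *
c=viewer.calibration("top"); s=1.5625
P=lambda u,v,z:onz(c,u/s,v/s,z,"top").round(1)
ax=P(252,375,44); print("axis",ax)
for n,q in dict(boss=P(230,313,36),bossscrewL=P(213,318,36),bossscrewR=P(240,307,36),notch=P(258,420,36)).items():
    print(n,q,np.degrees(np.arctan2(*(q-ax)[1::-1])),np.hypot(*(q-ax)[:2]))
for q in [(275,282),(181,325),(233,449),(332,406)]: print("corner screw",P(*q,14))
for q in [(467,340),(612,341),(614,393),(467,391)]: print("block",P(*q,40))
d=np.load("top0.npz")["d"]; print(d[int(360/s),int(499/s)],d[int(375/s),int(252/s)],d[int(360/s),int(545/s)])
z=79
for z in (79,): print("knob",P(499,360,z))
p=np.load("top0.npz")["p"]
cv2.imwrite("pics/topc.png",np.hstack([cv2.resize(p[170:300,105:220,::-1],None,fx=4,fy=4,interpolation=cv2.INTER_CUBIC)[:, :460],cv2.resize(p[205:260,295:380,::-1],None,fx=4,fy=4)[:,:340] if 0 else np.zeros((520,10,3),np.uint8)]))
E
```

```text
axis [558.9 136.8  44. ]
boss [640.7 162.3  36. ] 17.314133408624176 85.68249529513021
bossscrewL [636.6 183.8  36. ] 31.16934957050405 90.80908544853872
bossscrewR [647.1 149.4  36. ] 8.130102354155971 89.09545442950503
notch [504.8 134.3  36. ] -177.35420295908784 54.15773259655537
corner screw [681.2 107.8  14. ]
corner screw [636.8 231.8  14. ]
corner screw [474.1 171.9  14. ]
corner screw [513.   46.3  14. ]
block [ 574.1 -129.8   40. ]
block [ 553.5 -309.3   40. ]
block [ 490.  -299.8   40. ]
block [ 511.8 -121.6   40. ]
689.2238 717.4017 681.6415
knob [ 541.1 -158.8   79. ]
```

View pics/topc.png

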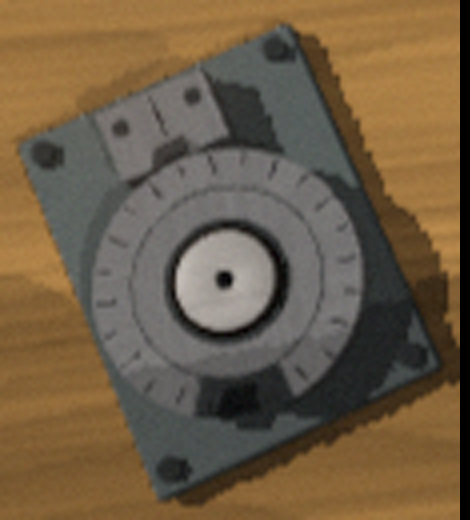

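```bash
python3 - <<'E'
from h import *
c=viewer.calibration("top")
P=lambda u,v,z:onz(c,105+u/4,170+v/4,z,"top")
ax=P(224,279,44);print(ax)
for q in [(240,400),(238,398),(170,150),(152,97),(160,125)]:
    w=P(*q,36);print(w.round(1),np.degrees(np.arctan2(*(w-ax)[1::-1])).round(1),np.hypot(*(w-ax)[:2]).round(1))
# insert edges at rim
for q in [(198,410),(292,398),(203,380),(280,370)]:
    w=P(*q,36);print('edge',w.round(1),np.degrees(np.arctan2(*(w-ax)[1::-1])).round(1),np.hypot(*(w-ax)[:2]).round(1))
E
```

```text
[559.43489841 137.34618458  44.        ]
[502.6 134.7  36. ] -177.3 56.9
[503.6 135.5  36. ] -178.1 55.8
[626.3 162.3  36. ] 20.5 71.4
[653.9 170.   36. ] 19.1 99.9
[639.3 166.7  36. ] 20.2 85.1
edge [500.1 154.6  36. ] 163.8 61.8
edge [500.9 110.2  36. ] -155.1 64.5
edge [513.8 151.6  36. ] 162.7 47.8
edge [514.5 115.1  36. ] -153.6 50.2
```

>>> {"fn": "drive_tool", "kwargs": {"motion": [[0.155,0.3,0,0,0,0.111,1],[0.155,0.3,0,0,0,0.111,1],[0.155,0.3,0,0,0,0.111,1],[0.155,0.3,0,0,0,0.111,1],[0.155,0.3,0,0,0,0.111,1],[0.155,0.3,0,0,0,0.111,1],[0.155,0.3,0,0,0,0.111,1],[0.155,0.3,0,0,0,0.111,1]]}}

```text
t: 1.1
tool_pos: [421.6, -217.5, 205.4]
ee_rot: [-180.0, 0.0, 102.3]
wrist_force: [0.7, -0.6, -0.0]
grip_width: 17.4
finger_force: 0.0
```

>>> {"fn": "drive_tool", "kwargs": {"motion": [[0.155,0.3,-0.06,0,0,0.111,1],[0.155,0.3,-0.06,0,0,0.111,1],[0.155,0.3,-0.06,0,0,0.111,1],[0.155,0.3,-0.06,0,0,0.111,1],[0.155,0.3,-0.06,0,0,0.111,1],[0.155,0.3,-0.06,0,0,0.111,1],[0.155,0.3,-0.06,0,0,0.111,1],[0.155,0.3,-0.06,0,0,0.111,1]]}}

```text
t: 2.1
tool_pos: [607.7, 142.2, 132.8]
ee_rot: [-180.0, -0.0, -177.8]
wrist_force: [-0.6, 0.1, -0.9]
grip_width: 0.6
finger_force: 0.0
```

```bash
python3 - <<'E'
from h import *
p,d,c=snap("wrist"); np.savez("w1.npz",p=p,d=d,**{k:np.array(v) for k,v in c.items()}); print(c)
cv2.imwrite("pics/w1.png",cv2.resize(p[:,:,::-1],(800,600),interpolation=cv2.INTER_CUBIC))
E
```

```text
{'camera_matrix': array([[297.31863964,   0.        , 254.46151914],
       [  0.        , 297.31863964, 190.6181875 ],
       [  0.        ,   0.        ,   1.        ]]), 'eye': array([541.02002149, 139.67637884, 313.16682512]), 'rotation': array([-1.32074528e+01,  4.26381479e-02,  9.22685944e+01])}
```

View pics/w1.png

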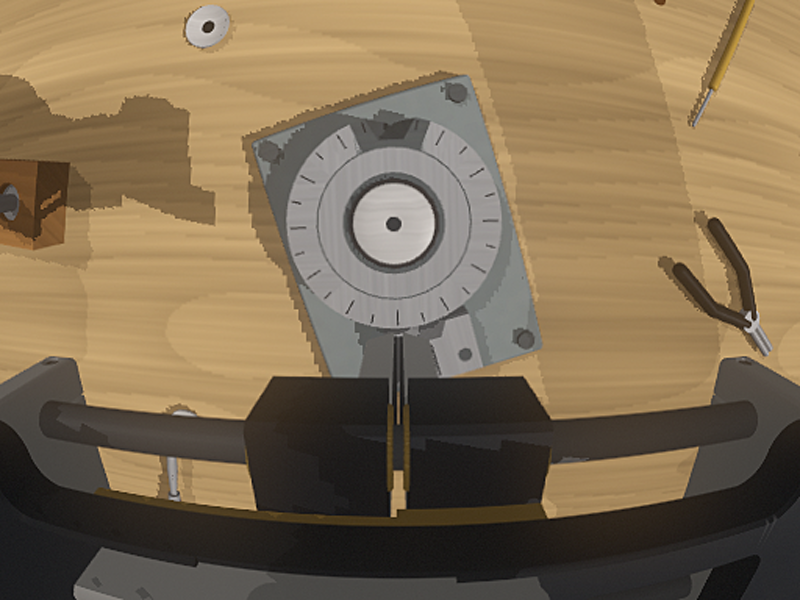

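The wrist view shows the disc hole at (393,224). The notch insert is at the top, with edges at about (352,124)/(363,151) and (428,122)/(421,150), and its dark seat is centred near (391,128). Fixture screws are at (456,93), (268,152) and (524,338).

```bash
python3 - <<'E'
from h import *
c=np.load("w1.npz"); s=1.5625
P=lambda u,v,z:onz(c,u/s,v/s,z,"wrist")
ax=P(393,224,44);print(ax.round(1))
for n,q in dict(le=(352,124),li=(363,151),re=(428,122),ri=(421,150),m=(391,128)).items():
    w=P(*q,36)-ax;print(n,np.degrees(np.arctan2(w[1],w[0])).round(1),np.hypot(*w[:2]).round(1))
a,b,e=[P(*q,14) for q in((456,93),(268,152),(524,338))]
for w in (a-b,e-a): print(w.round(1),np.degrees(np.arctan2(w[1],w[0])).round(1))
m=(a-ax+b-ax)/2; print((e+b)/2)
E
```

```text
[560.4 137.6  44. ]
le -155.6 64.5
li -155.4 46.7
re 163.6 64.2
ri 161.7 46.7
m -176.5 57.0
[-41.9 120.4   0. ] 109.2
[161.3  56.8   0. ] 19.4
[576.60539627 142.47929833  14.        ]
```

>>> {"fn": "drive_tool", "kwargs": {"motion": [[0.009,-0.019,-0.1,0,0,0,1],[0,0,-0.1,0,0,0,1],[0,0,-0.1,0,0,0,1],[0,0,-0.1,0,0,0,1],[0,0,-0.1,0,0,0,1],[0,0,-0.07,0,0,0,1],[0,0,-0.03,0,0,0,1],[0,0,-0.015,0,0,0,1]]}}

```text
t: 3.15
tool_pos: [608.6, 138.2, 41.1]
ee_rot: [-180.0, 0.0, -178.1]
wrist_force: [-0.1, -0.3, 1.9]
grip_width: 0.3
finger_force: 0.0
```

>>> {"fn": "drive_tool", "kwargs": {"motion": [[0,0,-0.007,0,0,0,1],[0,0,-0.007,0,0,0,1],[0,0,-0.004,0,0,0,1],[0,0,0,0,0,0,1],[0,0,0,0,0,0,1],[0,0,0,0,0,0,1],[0,0,0,0,0,0,1],[0,0,0,0,0,0,1]]}}

```text
t: 4.15
tool_pos: [608.5, 138.1, 38.5]
ee_rot: [-180.0, 0.0, -178.1]
wrist_force: [-1.1, -0.1, -0.4]
grip_width: 0.8
finger_force: 0.0
```

>>> {"fn": "drive_tool", "kwargs": {"motion": [[0,0,-0.01,0,0,0,1],[0,0,-0.007,0,0,0,1],[0,0,0,0,0,0,1],[0,0,0,0,0,0,1],[0,0,0,0,0,0,1],[0,0,0,0,0,0,1],[0,0,0,0,0,0,1],[0,0,0,0,0,0,1]]}}

```text
t: 5.15
tool_pos: [608.6, 138.3, 36.3]
ee_rot: [-180.0, 0.0, -178.0]
wrist_force: [-2.9, -1.4, 7.5]
grip_width: 0.2
finger_force: 4.0
```

>>> {"fn": "drive_tool", "kwargs": {"motion": [[0,0,-0.004,0,0,0,1],[0,0,0,0,0,0,1],[0,0,0,0,0,0,1],[0,0,0,0,0,0,1],[0,0,0,0,0,0,1],[0,0,0,0,0,0,1],[0,0,0,0,0,0,1],[0,0,0,0,0,0,1]]}}

```text
t: 6.15
tool_pos: [608.6, 138.4, 36.2]
ee_rot: [-180.0, 0.0, -178.0]
wrist_force: [-6.6, -0.8, 16.4]
grip_width: 0.4
finger_force: 8.2
```

```bash
python3 - <<'E'
import numpy as np
ax=np.array([560.3,137.5]); p0=np.array([608.5,138.3]); v=p0-ax; r=np.hypot(*v); a0=np.degrees(np.arctan2(v[1],v[0])); print(r,a0)
a=np.radians(a0-5.125*np.arange(33)); q=ax+r*np.c_[np.cos(a),np.sin(a)]
for i,d in enumerate(np.diff(q,axis=0)/150):
    print("[%.3f, %.3f, 0, 0, 0, -0.057, 1],"%tuple(d), end="\n\n" if i%8==7 else " ")
E
```

```text
48.20663854698857 0.9508799859365132
[-0.001, -0.029, 0, 0, 0, -0.057, 1], [-0.003, -0.029, 0, 0, 0, -0.057, 1], [-0.006, -0.028, 0, 0, 0, -0.057, 1], [-0.008, -0.027, 0, 0, 0, -0.057, 1], [-0.011, -0.027, 0, 0, 0, -0.057, 1], [-0.013, -0.026, 0, 0, 0, -0.057, 1], [-0.015, -0.024, 0, 0, 0, -0.057, 1], [-0.017, -0.023, 0, 0, 0, -0.057, 1],

[-0.019, -0.021, 0, 0, 0, -0.057, 1], [-0.021, -0.019, 0, 0, 0, -0.057, 1], [-0.023, -0.017, 0, 0, 0, -0.057, 1], [-0.024, -0.015, 0, 0, 0, -0.057, 1], [-0.026, -0.013, 0, 0, 0, -0.057, 1], [-0.027, -0.011, 0, 0, 0, -0.057, 1], [-0.028, -0.008, 0, 0, 0, -0.057, 1], [-0.028, -0.006, 0, 0, 0, -0.057, 1],

[-0.029, -0.003, 0, 0, 0, -0.057, 1], [-0.029, -0.001, 0, 0, 0, -0.057, 1], [-0.029, 0.002, 0, 0, 0, -0.057, 1], [-0.028, 0.004, 0, 0, 0, -0.057, 1], [-0.028, 0.007, 0, 0, 0, -0.057, 1], [-0.027, 0.009, 0, 0, 0, -0.057, 1], [-0.026, 0.012, 0, 0, 0, -0.057, 1], [-0.025, 0.014, 0, 0, 0, -0.057, 1],

[-0.024, 0.016, 0, 0, 0, -0.057, 1], [-0.022, 0.018, 0, 0, 0, -0.057, 1], [-0.020, 0.020, 0, 0, 0, -0.057, 1], [-0.018, 0.022, 0, 0, 0, -0.057, 1], [-0.016, 0.024, 0, 0, 0, -0.057, 1], [-0.014, 0.025, 0, 0, 0, -0.057, 1], [-0.012, 0.026, 0, 0, 0, -0.057, 1], [-0.010, 0.027, 0, 0, 0, -0.057, 1],
```

>>> {"fn": "drive_tool", "kwargs": {"motion": [[-0.001,-0.029,0,0,0,-0.057,1],[-0.003,-0.029,0,0,0,-0.057,1],[-0.006,-0.028,0,0,0,-0.057,1],[-0.008,-0.027,0,0,0,-0.057,1],[-0.011,-0.027,0,0,0,-0.057,1],[-0.013,-0.026,0,0,0,-0.057,1],[-0.015,-0.024,0,0,0,-0.057,1],[-0.017,-0.023,0,0,0,-0.057,1]]}}

```text
t: 7.15
tool_pos: [597.7, 107.3, 36.3]
ee_rot: [179.9, 0.0, 140.8]
wrist_force: [-4.8, 4.1, 13.5]
grip_width: 0.1
finger_force: 6.6
```

>>> {"fn": "drive_tool", "kwargs": {"motion": [[-0.019,-0.021,-0.0005,0,0,-0.057,1],[-0.021,-0.019,0,0,0,-0.057,1],[-0.023,-0.017,0,0,0,-0.057,1],[-0.024,-0.015,0,0,0,-0.057,1],[-0.026,-0.013,0,0,0,-0.057,1],[-0.027,-0.011,0,0,0,-0.057,1],[-0.028,-0.008,0,0,0,-0.057,1],[-0.028,-0.006,0,0,0,-0.057,1]]}}

```text
t: 8.15
tool_pos: [568.9, 90.7, 36.3]
ee_rot: [179.9, -0.0, 99.7]
wrist_force: [0.2, 4.0, 11.0]
grip_width: 0.5
finger_force: 5.4
```

>>> {"fn": "drive_tool", "kwargs": {"motion": [[-0.029,-0.003,-0.0015,0,0,-0.057,1],[-0.029,-0.001,0,0,0,-0.057,1],[-0.029,0.002,0,0,0,-0.057,1],[-0.028,0.004,0,0,0,-0.057,1],[-0.028,0.007,0,0,0,-0.057,1],[-0.027,0.009,0,0,0,-0.057,1],[-0.026,0.012,0,0,0,-0.057,1],[-0.025,0.014,0,0,0,-0.057,1]]}}

```text
t: 9.15
tool_pos: [536.2, 97.0, 36.2]
ee_rot: [179.9, -0.1, 58.7]
wrist_force: [2.5, 2.1, 12.7]
grip_width: 0.8
finger_force: 6.6
```

>>> {"fn": "drive_tool", "kwargs": {"motion": [[-0.024,0.016,-0.0005,0,0,-0.057,1],[-0.022,0.018,0,0,0,-0.057,1],[-0.02,0.02,0,0,0,-0.057,1],[-0.018,0.022,0,0,0,-0.057,1],[-0.016,0.024,0,0,0,-0.057,1],[-0.014,0.025,0,0,0,-0.057,1],[-0.012,0.026,0,0,0,-0.057,1],[0,0,0,0,0,0,1]]}}

```text
t: 10.15
tool_pos: [517.0, 119.8, 36.2]
ee_rot: [180.0, -0.1, 22.9]
wrist_force: [-1.7, -0.2, 18.8]
grip_width: 0.1
finger_force: 9.5
```

```bash
python3 - <<'E'
from h import *
p,d,c=snap("wrist"); np.savez("w2.npz",p=p,d=d,**{k:np.array(v) for k,v in c.items()}); print(c["eye"])
cv2.imwrite("pics/w2.png",cv2.resize(p[:300,100:420,::-1],None,fx=2,fy=2,interpolation=cv2.INTER_CUBIC))
E
```

```text
[576.88692717 145.39601164 216.66019295]
```

View pics/w2.png

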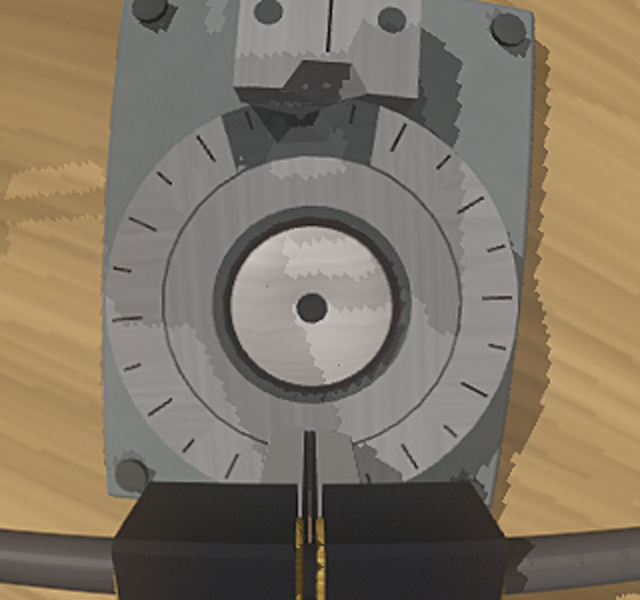

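The notch is now near the boss. In the crop, the axis is at (312,308), the insert edges are at (222,110)/(236,166) and (379,106)/(368,162), and the index line runs from (330,0) to (329,52).

```bash
python3 - <<'E'
from h import *
c=np.load("w2.npz")
P=lambda u,v,z:onz(c,100+u/2,v/2,z,"wrist")
ax=P(312,308,44);print(ax.round(1))
for n,q in dict(le=(222,110),li=(236,166),re=(379,106),ri=(368,162),l0=(330,1),l1=(329,52),b1=(302,62),b2=(352,62),s1=(268,11),s2=(392,19),bl=(235,80),br=(418,90)).items():
    w=P(*q,36)-ax;print(n,np.degrees(np.arctan2(w[1],w[0])).round(1),np.hypot(*w[:2]).round(1),P(*q,36).round(1))
print(get_obs()["tool_pos"],get_obs()["wrist_force"])
E
```

```text
[560.2 137.3  44. ]
le 47.1 66.5 [605.4 186.   36. ]
li 51.0 48.5 [590.7 175.   36. ]
re 4.7 65.0 [624.9 142.6  36. ]
ri 1.9 47.1 [607.2 138.9  36. ]
l0 19.6 97.1 [651.7 169.9  36. ]
l1 19.1 79.3 [635.1 163.3  36. ]
b1 25.2 75.8 [628.8 169.5  36. ]
b2 13.8 76.9 [634.9 155.6  36. ]
s1 31.1 94.5 [641.  186.1  36. ]
s2 7.7 94.6 [653.9 150.   36. ]
bl 41.3 74.1 [615.8 186.2  36. ]
br -2.7 74.9 [635.  133.7  36. ]
[517.02192127 119.7229849   36.14697619] [-2.43905749  0.03850525 18.93492374]
```

>>> {"fn": "drive_tool", "kwargs": {"motion": [[-0.004,0.009,0.001,0,0,-0.019,1],[-0.004,0.009,0,0,0,-0.019,1],[-0.002,0.0085,0,0,0,-0.019,1],[-0.002,0.0085,0,0,0,-0.019,1],[0,0,0,0,0,0,1],[0,0,0,0,0,0,1],[0,0,0,0,0,0,1],[0,0,0,0,0,0,1]]}}

```text
t: 11.2
tool_pos: [515.2, 124.8, 36.2]
ee_rot: [-180.0, -0.1, 16.1]
wrist_force: [-0.1, 1.3, 16.6]
grip_width: 0.6
finger_force: 8.2
```

```bash
python3 - <<'E'
from h import *
p,d,c=snap("wrist"); np.savez("w3.npz",p=p,d=d,**{k:np.array(v) for k,v in c.items()}); print(c["eye"])
cv2.imwrite("pics/w3.png",cv2.resize(p[:200,130:390,::-1],None,fx=3,fy=3,interpolation=cv2.INTER_CUBIC))
E
```

```text
[577.78859628 142.9759127  216.68106471]
```

View pics/w3.png

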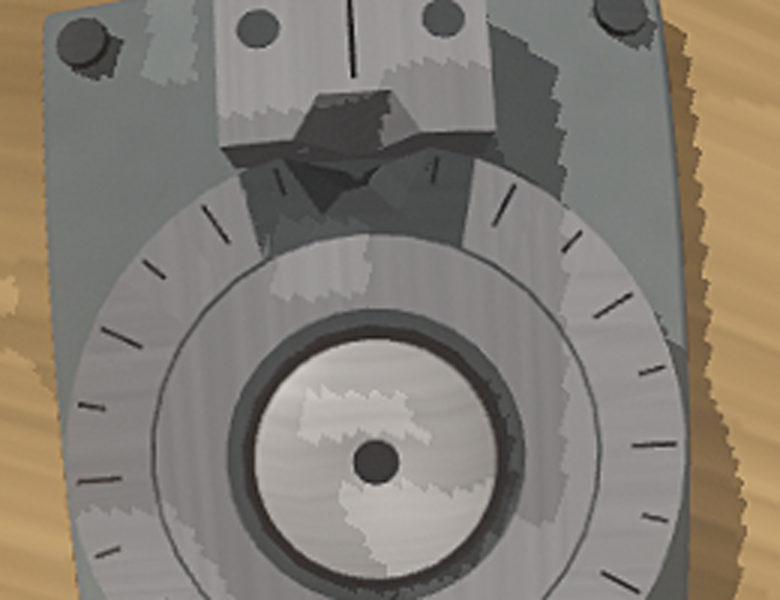

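The notch now faces the boss. In the x3 crop, the axis is at (376,461), the insert edges are at (239,178)/(264,258) and (475,162)/(463,245), the insert ticks are at (280,180) and (435,170), and the index line runs from (350,0) to (353,76).

```bash
python3 - <<'E'
from h import *
c=np.load("w3.npz")
P=lambda u,v,z:onz(c,130+u/3,v/3,z,"wrist")
ax=P(376,461,44);print(ax.round(1))
for n,q in dict(le=(239,178),li=(264,258),re=(475,162),ri=(463,245),t1=(280,180),t2=(435,170),T1=(216,224),T2=(504,206),l0=(350,1),l1=(353,76),s1=(258,29),s2=(444,18),m1=(294,140),m2=(416,132)).items():
    w=P(*q,36)-ax;print(n,np.degrees(np.arctan2(w[1],w[0])).round(1),np.hypot(*w[:2]).round(1),P(*q,36).round(1))
E
```

```text
[560.3 137.4  44. ]
le 41.7 64.0 [608.1 180.   36. ]
li 45.0 46.6 [593.2 170.3  36. ]
re -2.0 64.1 [624.3 135.1  36. ]
ri -5.8 46.7 [606.8 132.7  36. ]
t1 34.8 60.2 [609.7 171.8  36. ]
t2 4.7 60.1 [620.2 142.4  36. ]
T1 50.0 58.0 [597.6 181.8  36. ]
T2 -10.4 57.8 [617.2 127.   36. ]
l0 19.3 97.0 [651.9 169.4  36. ]
l1 19.5 79.5 [635.3 163.9  36. ]
s1 31.1 94.0 [640.8 185.9  36. ]
s2 7.6 94.1 [653.5 149.8  36. ]
m1 30.3 67.5 [618.6 171.5  36. ]
m2 9.3 67.5 [626.9 148.3  36. ]
```

>>> {"fn": "drive_tool", "kwargs": {"motion": [[0,0,0.03,0,0,0,1],[0,0,0.2,0,0,0,1],[0,0,0.25,0,0,0,-0.2],[0,0,0.25,0,0,0,-0.2],[0.018,-0.19,0,0,0,0.0745,-0.2],[0.018,-0.19,0,0,0,0.0745,-0.2],[0.018,-0.19,0,0,0,0.0745,-0.2],[0.018,-0.19,0,0,0,0.0745,-0.2]]}}

```text
t: 12.25
tool_pos: [524.9, 9.3, 144.6]
ee_rot: [-180.0, 0.0, 43.1]
wrist_force: [0.5, 0.3, -0.3]
grip_width: 55.3
finger_force: 0.0
```

>>> {"fn": "drive_tool", "kwargs": {"motion": [[0.018,-0.19,0,0,0,0.0745,-0.2],[0.018,-0.19,0,0,0,0.0745,-0.2],[0.018,-0.19,0,0,0,0.0745,-0.2],[0.018,-0.19,0,0,0,0.0745,-0.2],[0.018,-0.19,0,0,0,0.0745,-0.2],[0.018,-0.19,0,0,0,0.0745,-0.2],[0,0,0,0,0,0,-0.2],[0,0,0,0,0,0,-0.2]]}}

```text
t: 13.25
tool_pos: [541.1, -160.2, 144.5]
ee_rot: [-180.0, -0.0, 83.1]
wrist_force: [-1.0, 0.9, -0.2]
grip_width: 56.3
finger_force: 0.0
```

```bash
python3 - <<'E'
from h import *
p,d,c=snap("wrist"); np.savez("w4.npz",p=p,d=d,**{k:np.array(v) for k,v in c.items()}); print(c["eye"])
cv2.imwrite("pics/w4.png",cv2.resize(p[:,:,::-1],(800,600),interpolation=cv2.INTER_CUBIC))
E
```

```text
[548.47591888 -94.56316663 324.85707027]
```

View pics/w4.png

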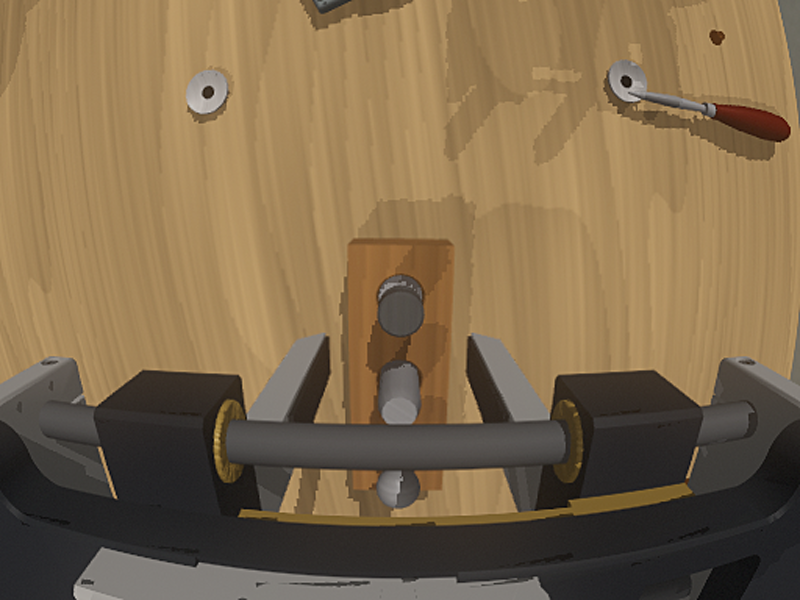

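The wrist view shows the pin's knob top centred at (401,313), with its hole at about (401,292). The block's edges line up with the finger direction.

```bash
python3 - <<'E'
from h import *
c=np.load("w4.npz"); s=1.5625
P=lambda u,v,z:onz(c,u/s,v/s,z,"wrist").round(1)
print("knob",P(401,313,79),P(401,290,79),P(378,313,79),P(424,313,79), c["d"][200,256])
print("hole",P(401,296,40),"blk",P(349,241,40),P(453,241,40),P(348,330,40))
E
```

```text
knob [ 542.  -160.9   79. ] [ 543.6 -148.1   79. ] [ 529.5 -159.4   79. ] [ 554.6 -162.4   79. ] 253.39874
hole [ 542.3 -160.4   40. ] blk [ 514.6 -121.9   40. ] [ 578.4 -129.6   40. ] [ 505.8 -178.6   40. ]
```

>>> {"fn": "drive_tool", "kwargs": {"motion": [[0.006,-0.005,-0.1,0,0,0,-0.2],[0,0,-0.1,0,0,0,-0.2],[0,0,-0.1,0,0,0,-0.2],[0,0,-0.1,0,0,0,-0.2],[0,0,-0.1,0,0,0,-0.2],[0,0,-0.08,0,0,0,-0.2],[0,0,-0.04,0,0,0,-0.2],[0,0,0,0,0,0,-0.2]]}}

```text
t: 14.3
tool_pos: [542.0, -161.6, 51.3]
ee_rot: [-180.0, -0.0, 83.1]
wrist_force: [0.3, -0.1, -0.3]
grip_width: 56.2
finger_force: 0.0
```

>>> {"fn": "drive_tool", "kwargs": {"motion": [[0,0,0,0,0,0,0],[0,0,0,0,0,0,0.2],[0,0,0,0,0,0,0.4],[0,0,0,0,0,0,0.6],[0,0,0,0,0,0,1],[0,0,0,0,0,0,1],[0,0,0,0,0,0,1],[0,0,0,0,0,0,1]]}}

```text
t: 15.3
tool_pos: [542.2, -161.6, 51.7]
ee_rot: [180.0, 0.0, 83.1]
wrist_force: [0.5, 0.2, 3.8]
grip_width: 25.3
finger_force: 30.0
```

>>> {"fn": "drive_tool", "kwargs": {"motion": [[0,0,0.04,0,0,0,1],[0,0,0.1,0,0,0,1],[0,0,0.12,0,0,0,1],[0,0,0.12,0,0,0,1],[0,0,0.12,0,0,0,1],[0,0,0,0,0,0,1],[0.02,0.08,0,0,0,0.0225,1],[0.04,0.16,0,0,0,0.0225,1]]}}

```text
t: 16.3
tool_pos: [550.9, -124.6, 125.9]
ee_rot: [-179.9, -0.0, 87.3]
wrist_force: [0.2, 0.9, -2.3]
grip_width: 25.3
finger_force: 30.0
```

>>> {"fn": "drive_tool", "kwargs": {"motion": [[0.04,0.164,0,0,0,0.0225,1],[0.04,0.164,0,0,0,0.0225,1],[0.04,0.164,0,0,0,0.0225,1],[0.04,0.164,0,0,0,0.0225,1],[0.04,0.164,0,0,0,0.0225,1],[0.04,0.164,0,0,0,0.0225,1],[0.04,0.164,0,0,0,0.0225,1],[0.04,0.164,0,0,0,0.0225,1]]}}

```text
t: 17.3
tool_pos: [599.5, 72.8, 126.6]
ee_rot: [-180.0, 0.0, 103.5]
wrist_force: [0.7, -0.3, -1.6]
grip_width: 25.3
finger_force: 30.0
```

>>> {"fn": "drive_tool", "kwargs": {"motion": [[0.032,0.136,0,0,0,0.0165,1],[0.032,0.136,0,0,0,0.0165,1],[0.032,0.136,0,0,0,0.0165,1],[0.032,0.136,0,0,0,0.0165,1],[0.007,0.021,-0.05,0,0,0,1],[0,0,-0.05,0,0,0,1],[0,0,-0.05,0,0,0,1],[0,0,0,0,0,0,1]]}}

```text
t: 18.3
tool_pos: [619.0, 155.1, 103.3]
ee_rot: [-179.9, 0.0, 109.3]
wrist_force: [0.7, -0.8, -0.9]
grip_width: 25.4
finger_force: 30.0
```

```bash
python3 - <<'E'
from h import *
p,d,c=snap("wrist"); np.savez("w5.npz",p=p,d=d,**{k:np.array(v) for k,v in c.items()}); print(c["eye"])
q,d,c=snap("side"); np.savez("s5.npz",p=q,d=d)
a=cv2.resize(p[100:340,130:390,::-1],None,fx=1.7,fy=1.7,interpolation=cv2.INTER_CUBIC)
b=cv2.resize(q[190:330,145:285,::-1],(350,350),interpolation=cv2.INTER_CUBIC)
im=np.zeros((410,800,3),np.uint8); im[:a.shape[0],:442]=a[:410]; im[:350,445:795]=b
cv2.imwrite("pics/w5.png",im)
E
```

```text
[596.71497338 217.70703923 283.62234109]
```

View pics/w5.png

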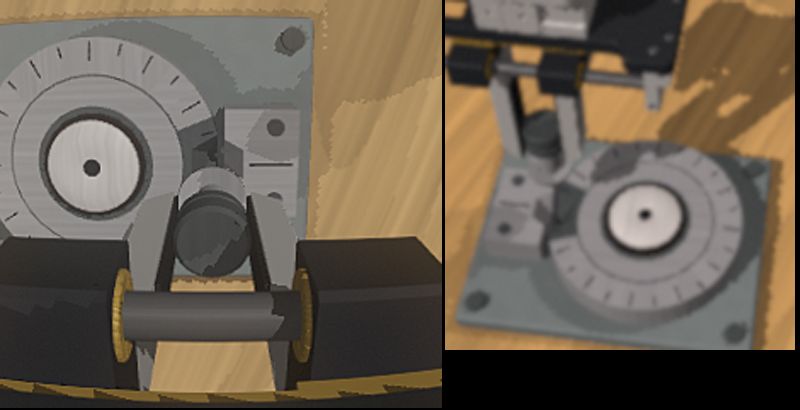

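The wrist crop shows the knob between the pads, with its top centre near (211,238), and the seat mouth just ahead at (213,158). The side crop shows the pin upright.

```bash
python3 - <<'E'
from h import *
c=np.load("w5.npz")
P=lambda u,v,z:onz(c,130+u/1.7,100+v/1.7,z,"wrist")
print("knob",P(212,239,131),P(212,242,131)); ax=P(92,168,44); print("axis",ax)
for q in [(249,164),(291,164)]:
    w=P(*q,36);print(w,np.degrees(np.arctan2(*(w-ax)[1::-1])))
print(get_obs()["tool_pos"])
E
```

```text
knob [617.8283566  156.69473793 131.        ] [618.18228037 155.6842499  131.        ]
axis [560.81141041 137.50153631  44.        ]
[635.09896722 163.64858899  36.        ] 19.39058119640824
[655.43083881 170.74164924  36.        ] 19.35654109529171
[619.39919021 155.56081154 104.15580723]
```

>>> {"fn": "drive_tool", "kwargs": {"motion": [[0.005,0.008,0,0,0,0,1],[0.004,0.008,0,0,0,0,1],[0,0,-0.05,0,0,0,1],[0,0,-0.06,0,0,0,1],[0,0,-0.06,0,0,0,1],[0,0,-0.05,0,0,0,1],[0,0,-0.03,0,0,0,1],[0,0,0,0,0,0,1]]}}

```text
t: 19.4
tool_pos: [620.6, 158.3, 66.3]
ee_rot: [-180.0, -0.0, 109.3]
wrist_force: [0.1, -0.2, -1.2]
grip_width: 25.2
finger_force: 30.0
```

>>> {"fn": "drive_tool", "kwargs": {"motion": [[0,0,-0.008,0,0,0,1],[0,0,-0.008,0,0,0,1],[0,0,-0.008,0,0,0,1],[0,0,-0.008,0,0,0,1],[0,0,0,0,0,0,1],[0,0,0,0,0,0,1],[0,0,0,0,0,0,1],[0,0,0,0,0,0,1]]}}

```text
t: 20.4
tool_pos: [620.6, 158.4, 61.8]
ee_rot: [-180.0, 0.0, 109.3]
wrist_force: [0.0, 0.1, -0.8]
grip_width: 25.3
finger_force: 30.0
```

Still about 4 mm above home, with no contact.

>>> {"fn": "drive_tool", "kwargs": {"motion": [[0,0,-0.006,0,0,0,1],[0,0,-0.006,0,0,0,1],[0,0,-0.006,0,0,0,1],[0,0,0,0,0,0,1],[0,0,0,0,0,0,1],[0,0,0,0,0,0,1],[0,0,0,0,0,0,1],[0,0,0,0,0,0,1]]}}

```text
t: 21.4
tool_pos: [620.7, 158.4, 59.1]
ee_rot: [-180.0, 0.0, 109.3]
wrist_force: [-0.3, 0.2, -0.8]
grip_width: 25.4
finger_force: 30.0
```

>>> {"fn": "drive_tool", "kwargs": {"motion": [[0,0,-0.006,0,0,0,1],[0,0,-0.006,0,0,0,1],[0,0,0,0,0,0,1],[0,0,0,0,0,0,1],[0,0,0,0,0,0,1],[0,0,0,0,0,0,1],[0,0,0,0,0,0,1],[0,0,0,0,0,0,1]]}}

```text
t: 22.4
tool_pos: [620.8, 158.4, 58.0]
ee_rot: [180.0, 0.0, 109.3]
wrist_force: [-5.1, -1.4, 11.0]
grip_width: 25.4
finger_force: 30.0
```

>>> {"fn": "drive_tool", "kwargs": {"motion": [[-0.003,-0.001,0,0,0,0,1],[0,0,-0.003,0,0,0,1],[0,0,0,0,0,0,1],[0,0,0,0,0,0,1],[0,0,0,0,0,0,1],[0,0,0,0,0,0,1],[0,0,0,0,0,0,1],[0,0,0,0,0,0,1]]}}

```text
t: 23.4
tool_pos: [620.7, 158.5, 58.0]
ee_rot: [179.9, 0.0, 109.3]
wrist_force: [-4.5, -1.4, 14.4]
grip_width: 25.2
finger_force: 30.0
```

>>> {"fn": "drive_tool", "kwargs": {"motion": [[-0.004,-0.001,0,0,0,0,1],[0,0,-0.001,0,0,0,1],[0,0,0,0,0,0,1],[0,0,0,0,0,0,1],[0,0,0,0,0,0,1],[0,0,0,0,0,0,1],[0,0,0,0,0,0,1],[0,0,0,0,0,0,1]]}}

```text
t: 24.4
tool_pos: [620.6, 158.4, 58.0]
ee_rot: [179.9, 0.0, 109.3]
wrist_force: [-1.2, 0.0, 13.7]
grip_width: 25.4
finger_force: 30.0
```

```bash
python3 - <<'E'
from h import *
o=get_obs(); print(o["tool_pos"],o["wrist_force"],o["wrist_torque"])
q,d,c=snap("side"); s=cv2.resize(q[190:330,145:285,::-1],(560,560),interpolation=cv2.INTER_CUBIC); cv2.imwrite("pics/s6.png",s)
from h import *
p,d,c=snap("wrist"); np.savez("w6.npz",p=p,d=d,**{k:np.array(v) for k,v in c.items()})
P0=np.load("w5.npz")
print(get_obs()["tool_pos"], d[225:262:6,254].round(1))
E
```

```text
[620.60797864 158.39697836  57.98742139] [-1.22971601  0.03777975 13.71295046] [-0.04157529  0.32787318  0.05333345]
[620.57690966 158.41855172  57.9719466 ] [159.5 162.3 161.9 162.7 163.5 164.5 164.9]
```

>>> {"fn": "drive_tool", "kwargs": {"motion": [[0,0,0.014,0,0,0,1],[0.004,0.001,0,-0.005,0.014,0,1],[0.004,0.001,0,-0.005,0.014,0,1],[0.004,0.001,0,-0.005,0.014,0,1],[0.004,0.001,0,-0.005,0.014,0,1],[0,0,0,0,0,0,1],[0,0,0,0,0,0,1],[0,0,0,0,0,0,1]]}}

```text
t: 25.5
tool_pos: [622.3, 158.8, 58.9]
ee_rot: [-174.7, 0.0, 109.3]
wrist_force: [6.0, 2.7, -0.3]
grip_width: 25.4
finger_force: 30.0
```

```bash
python3 - <<'E'
from h import *
o=get_obs(); print(o["tool_pos"],o["ee_rot"],o["wrist_force"],o["wrist_torque"],Rot.from_euler("xyz",o["ee_rot"],degrees=True).as_matrix()[:,2])
E
```

```text
[622.27868042 158.81628594  58.87447592] [-1.74689566e+02  2.94389978e-02  1.09316518e+02] [ 5.95566804  2.67121678 -0.31609058] [ 0.73581806 -1.79967908 -0.05324298] [-0.08717254 -0.03109773 -0.99570773]
```

>>> {"fn": "drive_tool", "kwargs": {"motion": [[-0.004,-0.001,0,0.005,-0.014,0,1],[-0.004,-0.001,0,0.005,-0.014,0,1],[-0.004,-0.001,0,0.005,-0.014,0,1],[-0.004,-0.001,0,0.005,-0.014,0,1],[-0.004,-0.001,0,0.005,-0.014,0,1],[-0.004,-0.001,0,0.005,-0.014,0,1],[-0.004,-0.001,0,0.005,-0.014,0,1],[-0.004,-0.001,0,0.005,-0.014,0,1]]}}

```text
t: 26.5
tool_pos: [617.6, 157.4, 59.5]
ee_rot: [174.5, -0.0, 109.3]
wrist_force: [3.7, 1.6, 8.0]
grip_width: 25.1
finger_force: 30.0
```

>>> {"fn": "drive_tool", "kwargs": {"motion": [[0,0,0,0,0,0,1],[0.004,0.001,0,-0.005,0.014,0,1],[0.004,0.001,0,-0.005,0.014,0,1],[0.004,0.001,0,-0.005,0.014,0,1],[0.004,0.001,0,-0.005,0.014,0,1],[0,0,-0.007,0,0,0,1],[0,0,-0.007,0,0,0,1],[0,0,0,0,0,0,1]]}}

```text
t: 27.5
tool_pos: [620.4, 158.3, 58.0]
ee_rot: [179.8, 0.0, 109.3]
wrist_force: [3.5, 1.7, 14.5]
grip_width: 25.1
finger_force: 30.0
```

>>> {"fn": "drive_tool", "kwargs": {"motion": [[0.002,0.001,0,0,0,0,1],[0,0,0.003,0,0,0,1],[0,0,0,0,0,0,0.3],[0,0,0,0,0,0,0.2],[0,0,0,0,0,0,0.1],[0,0,0,0,0,0,-0.05],[0,0,0,0,0,0,-0.05],[0,0,0,0,0,0,-0.05]]}}

```text
t: 28.5
tool_pos: [619.9, 158.2, 57.1]
ee_rot: [-180.0, 0.0, 109.3]
wrist_force: [-0.3, -0.5, 0.2]
grip_width: 49.2
finger_force: 0.0
```

>>> {"fn": "drive_tool", "kwargs": {"motion": [[0,0,0.05,0,0,0,-0.05],[0,0,0.1,0,0,0,-0.05],[0,0,0.15,0,0,0,-0.05],[0,0,0.2,0,0,0,-0.05],[0,0,0.2,0,0,0,-0.05],[0,-0.1,0.1,0,0,0,-0.05],[0,-0.1,0,0,0,0,-0.05],[0,-0.1,0,0,0,0,-0.05]]}}

```text
t: 29.5
tool_pos: [619.5, 111.3, 176.1]
ee_rot: [-179.9, 0.0, 109.3]
wrist_force: [0.3, -0.5, -0.1]
grip_width: 49.4
finger_force: 0.0
```

```bash
python3 - <<'E'
from h import *
o=get_obs(); print(o["tool_pos"],o["ee_rot"])
p,d,c=snap("wrist"); np.savez("w7.npz",p=p,d=d,**{k:np.array(v) for k,v in c.items()})
q,d2,c2=snap("side"); np.savez("s7.npz",p=q,d=d2)
a=cv2.resize(p[60:300,130:390,::-1],(433,400),interpolation=cv2.INTER_CUBIC)
b=cv2.resize(q[205:335,145:285,::-1],(360,334),interpolation=cv2.INTER_CUBIC)
im=np.zeros((400,800,3),np.uint8); im[:,:433]=a; im[:334,440:]=b
cv2.imwrite("pics/w7.png",im)
E
```

```text
[619.48656474 111.27877085 176.13381375] [-1.79913460e+02  9.51318929e-03  1.09260582e+02]
```

View pics/w7.png

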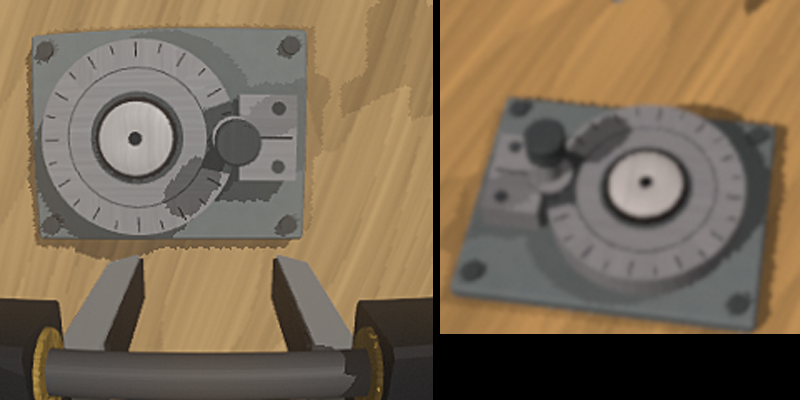

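The pin stands let go in the seat, with its knob at (239,142) in line with the index line at (285,138). I'll check its height and uprightness from depth.

```bash
python3 - <<'E'
from h import *
c=np.load("w7.npz"); d=c["d"]; k=433/260
def W(u,v):
    e,r=ray(c,u,v,"wrist"); R=Rot.from_euler("xyz",c["rotation"],degrees=True).as_matrix()
    return e+r*d[int(round(v)),int(round(u))]/-(R.T@r)[2]
px=lambda a,b:(130+a/k,60+b/k)
print("knob",np.array([W(*px(239+i,142+j)) for i in(-12,-6,0,6,12) for j in(-12,-6,0,6,12)]).mean(0))
A=np.array([W(*px(239+i,142+j)) for i in range(-14,15,2) for j in range(-14,15,2)]); 
s=np.linalg.lstsq(np.c_[A[:,:2]-A[:,:2].mean(0),np.ones(len(A))],A[:,2],rcond=None)[0]; print("slope deg",np.degrees(s[:2]),s[2])
for n,q in dict(boss=(278,172),boss2=(262,172),plate=(60,130),plate2=(135,220),plate3=(190,70)).items(): print(n,W(*px(*q)))
ax=onz(c,*px(134.5,138.5),44,"wrist");kn=onz(c,*px(239,142),85,"wrist");print(ax,kn,kn-ax,np.hypot(*(kn-ax)[:2]))
E
```

```text
knob [620.07783774 159.09844419  86.23907508]
slope deg [-108.86989526   70.13472665] 88.74938362889857
boss [654.82112501 146.68059599  38.19138728]
boss2 [645.17995287 142.94629403  36.38271584]
plate [509.6191991  126.25628589  36.69205997]
plate2 [576.50044245  85.18716695  38.57537895]
plate3 [579.20284077 189.85063623  37.97727429]
[560.30505821 137.27894077  44.        ] [620.17841432 159.02852067  85.        ] [59.87335611 21.7495799  41.        ] 63.70135789165464
```

```bash
python3 -c "
from h import *
print(order.sign_off())"
```

```text
the job is handed in; nothing more can be done
None
```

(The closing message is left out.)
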